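# Set the saw bench's length stop to full length

## Task

The length stop on the saw bench's rail is locked at its short end. With the fingertips, press its release button down and, holding it down, push the stop carriage along the rail until it meets the end stop; then let go so that the button springs up and the carriage is locked there. Do not pick up or disturb the other things on the bench.

Things in the scene. Friction and masses are not known exactly. Their poses are not given: they have to be found in the camera images.
- rail: the length-stop rail, fixed to the bench: an aluminium profile 45 mm wide, 40 mm high, 374 mm long, with steel teeth along the side facing the robot. Origin on the bench surface under the rail's centre line; y runs along the rail, towards the end stop (the way to push the carriage); z up. At its -y end, where the carriage is parked, a dark plate 46 mm high closes it.
- end_stop (a point): centre of the end stop's face that the carriage meets: a dark steel block across the rail's +y end, 92 mm wide, 20 mm thick, 58 mm high. This point is 29 mm above the bench, 121 mm along the rail's +y from its origin. The carriage's leading edge meets it at the end.
- carriage (a joint): the carriage's place along the rail in m: 0 parked, 0.18 against the end stop (grows along the rail's +y); starts between 0 and 0.018. With the button up a pin catches in the teeth: the parked carriage is blocked at about 0.021, catches again every 20 mm on the way, and is locked in the last notch between 0.177 and 0.18. With the button down it slides with 2 to 4 N.
- carriage_deck (a point): centre of the carriage's deck, 57 mm above the bench: a grey painted saddle over the rail, 92 mm across it and 120 mm along it. A steel stop foot, 104 mm long and 9 to 39 mm above the bench, is fixed to its side facing the robot and reaches 90 mm from the rail's centre line. Same axes as the rail.
- release (a joint): how far the release button is pressed down in m: 0 up (locked), 0.007 fully down; the pin is free of the teeth from about 0.005. A spring pushes it back up: about 2 N at the first movement, 6 N fully down.
- button_top (a point): centre of the top face of the release button: a black ribbed rectangular cap on the carriage over the rail's centre line, 33 mm behind the deck's centre, 42 mm across the rail, 36 mm along it. Its top is 69 mm above the bench when up, 62 mm when fully down. Travels with the carriage. Same axes as the rail.
- push_wall (a point): middle of the top edge of the carriage's upright wall, on its face towards the button. The wall stands 34 mm above the deck (top 91 mm above the bench), 92 mm wide, 8 mm thick; the face is square to the rail, 20 mm along +y from the button's centre, so a fingertip holding the button down can push this face along the rail. Same axes as the rail.
- offcut: bystander: a loose timber offcut 45 x 100 x 38 mm; origin at the centre of its underside
- screw_jar: bystander: a loose clear jar of 54 mm diameter, 70 mm high; origin at the centre of its underside
- tape_measure: bystander: a loose black tape measure 70 x 34 x 62 mm; origin at the centre of its underside
- glue: bystander: a loose white glue bottle of 50 mm diameter, 130 mm high; origin at the centre of its underside
- screwdriver: bystander: a loose screwdriver lying flat on the bench; its x axis runs along it
- wrench: bystander: a loose wrench lying flat on the bench; its x axis runs along it
- bit_block: bystander: a loose plywood block 50 x 80 x 22 mm with upright driver bits, 44 mm high in all; origin at the centre of its underside

How it is judged:
On the way, in this order (a step that is already met when the one before it is completed fails the run):
1. the release button is pressed down with the carriage still at its parked end (value of joint release above 0.005 m and value of joint carriage below 0.04 m), for 0.05 s.
2. the carriage passes the middle of the rail with the button held down by the fingers (value of joint release above 0.0045 m and value of joint carriage between 0.07 and 0.13 m and contact force between the fingers and release above 0.5 N), for 0.02 s.
At the end, for the whole second after the job is handed in: the carriage rests within 5 mm of the end stop, the button is up again (within 2 mm), so the carriage is locked there (value of joint carriage above 0.175 m and value of joint release below 0.002 m and velocity of joint carriage between -0.01 and 0.01 m/s); the robot touches nothing.
It fails at once if a bystander is pushed or carried more than 30 mm, or lifted (distance of any of offcut, screw_jar, tape_measure, glue, screwdriver, wrench, bit_block from where it was at the start of the episode above 0.03 m or height (world z) of any of offcut, screw_jar, tape_measure, glue, screwdriver, wrench, bit_block above 0.025 m).
It also fails if it takes over 32 s, if anything falls off the work surface, if the arm or the gripper's body presses on something with over 40 N, if the wrist force passes 120 N, or if a joint passes its speed limit or range.

## Robot

A 6-joint arm with a two-finger parallel gripper is mounted at the origin on the work surface. World frame = base frame: x ahead of the robot, y to its left, z up, the work surface at z = 0. Lengths are in m, angles in rad, forces in N, time in s.
With the tool pointing down it reaches from about 0.35 to 0.8 m from the base axis. Payload 7.3 kg.
Tool frame: the origin (TCP) lies midway between the tips of the shut fingers; the grasp point (between the pads) lies 19 mm behind it (manip.grip_point_offset is the distance from the TCP to the grasp point, in m); z points along the fingers, y is the line along which they close (so a half turn about z gives the same grasp; the last joint's range is limited). The gripper opens to 85 mm and grips with 20 to 120 N. Pads are 22 mm wide; open, the fingers measure 114 mm over their backs; the gripper's body (76 mm by 85 mm) begins 54 mm behind the grasp point. The pads swing forward as they close: fully open they stand 13 mm farther back than shut.
Start: joints at [-1.338, 0.342, 1.524, -0, 1.275, -0.146], TCP at [0.194, -0.488, 0.231] pointing down, gripper open.
Joint ranges: [-2.53, 2.53], [-0.77, 2.02], [0.04, 2.7], [-1, 4.14], [0.28, 2.66], [-3.11, 3.11]. Speed limits (rad/s): [2.57, 2.57, 3.14, 3.14, 3.14, 3.14].

## Interface

Orientations are given as a unit quaternion [w, x, y, z].
In Python, from plant import status, eyes, manip gives the robot as it stands.
- The arm moves only by the tool move_arm, never from a script. Its argument "increments" is a list of rows, each an object of numbers: "tx", "ty", "tz": the shift along the tool's x, y, z in mm; "twist": the turn about the tool's z in degrees; "grip": the closure, from -1 (fully open) to 1 (shut). In form: [{"tx": .., "ty": .., "tz": .., "twist": .., "grip": ..}, ...]. A call has 1 to 20 rows; each row shifts and turns the commanded pose from where the row before left it, along the tool's axes as they then stand; what a row does not reach is not made up. A row lasts 1/12 s, in which the tool goes at most 41.7 mm and 7.16 degrees, less where a joint would pass 70% of its speed; a pose out of reach is approached as far as the arm can. A call is refused whole if a number of a shift passes 41.7 or a number of a turn 7.16, either way. A call with a gripper value outside its range is refused whole. The fingers move at their own pace and stop on an object; the grip force is fixed at half the most. Time passes only in rows, so rows that do not move let the fingers close. It gives the time, the measured TCP pose, the force, the opening and the grip force at its end, in the units of the state.
- status.observe(): the state, without advancing time (a new reading comes with each control period).
- eyes.read_camera(name): name is "scene" or "side" or "wrist"; returns a dict with "pixels" (400x640x3 uint8, blue, green, red), "fov_y" (degrees; the focal length in pixels is half the picture's height over the tangent of half this angle, whatever the lens; pixels are square), "cx", "cy" (the principal point, pixels), "dist" ([k1, k2, p1, p2, k3] as OpenCV has them; the pictures are not rectified), "cam_to_world" (4x4, takes a point from camera to world coordinates). Camera axes: x right, y up, looking along -z (the intrinsics and any distortion apply to the point x, -y, -z); pixel columns grow to the right and rows downward; lengths in m; the calibration is good to about 2 mm. A picture is of the moment at which its call begins. There is no depth.
- manip.sign_off(): hands the job in; it is judged then, once.
Trained networks look in the newest picture that a camera, given by its name, has taken for a name from the list of things; names that differ only in an ending like _2 or _b are one class to them, and where a whole thing is asked for, a point or a joint stands for the part that bears it (a point fixed in the world has none). Each returns a list of dicts, best first, with "score" (0 to 1); they miss things now and then, are a little off and sometimes report something else, mostly with a low value. They report only what shows in the picture. A call takes as long as a camera call.
- eyes.outline_of(camera, thing): "mask" (400x640 bool, what is visible of it) and "box" ([left, top, right, bottom] in pixels, round what is visible of it).
The state is a dict: "t": time; "joint_positions": joint angles; "joint_vel": joint speeds; "joint_torque": joint torques, N m; "eef_pos": TCP position; "ee_rot": TCP orientation; "wrist_force": force on the tool from outside, world axes, zero at the start; "ft_torque": the same for the moment, N m; "grip_width": finger opening in m; "finger_force": force on a finger pad.
Only numpy, scipy, OpenCV 4.12 (cv2) and the standard library are available. Lean on these libraries where they do the work, as an engineer would, in place of code of your own. Each camera call takes 0.05 s, during which the arm holds its last target. There are 200 camera calls.

## Working session

There is one attempt and no reset: what is moved stays moved. The work goes in short steps, Python scripts to look and compute and a tool call to move; the robot and the scene stay as the last step left them, time stands still between calls to the robot, and variables do not carry over. Pictures are saved under pics/ and viewed, at most 10 in all, crops included, and the job is handed in when it is done.

Besides the shell and the picture viewer there is one more tool, called after ">>>" as name(argument=value, ...), one argument or row to a line, values as JSON. move_arm: Moves the arm, as the interface text tells. Its arguments: {"type":"object","properties":{"increments":{"type":"array","items":{"type":"object","properties":{"tx":{"type":"number"},"ty":{"type":"number"},"tz":{"type":"number"},"twist":{"type":"number"},"grip":{"type":"number"}}}}},"required":["increments"]}

```bash
mkdir -p pics
cat > h.py <<'E'
import numpy as np, cv2
from plant import status, eyes, manip
def K(c):
    f=200/np.tan(np.radians(c['fov_y'])/2)
    return np.array([[f,0,c['cx']],[0,f,c['cy']],[0,0,1.]])
F=np.diag([1.,-1,-1])
def ray(c,uv):
    p=cv2.undistortPoints(np.array([[uv]],float),K(c),np.array(c['dist'],float))[0,0]
    M=np.array(c['cam_to_world']); d=M[:3,:3]@F@np.array([p[0],p[1],1]); return M[:3,3],d
def atz(c,uv,z):
    o,d=ray(c,uv); return o+d*(z-o[2])/d[2]
def proj(c,P):
    M=np.array(c['cam_to_world']); Pc=(np.atleast_2d(P)-M[:3,3])@M[:3,:3]@F
    return cv2.projectPoints(Pc.reshape(-1,1,3),np.zeros(3),np.zeros(3),K(c),np.array(c['dist'],float))[0][:,0]
E
python3 - <<'E'
from h import *
s=status.observe(); print(s)
for n in ['scene','side']:
    c=eyes.read_camera(n); cv2.imwrite(f'pics/{n}0.png',c['pixels']); print(n,np.round(c['cam_to_world'],3).tolist())
    for t,z in [('button_top',.069),('carriage_deck',.057),('rail',.04),('push_wall',.091)]:
        for r in eyes.outline_of(n,t)[:2]:
            m=r['mask']; v,u=np.nonzero(m); q=(u.mean(),v.mean())
            print(n,t,round(r['score'],2),r['box'],np.round(q,1),np.round(atz(c,q,z),3))
E
```

```text
{'t': 0.0, 'joint_positions': array([-1.33797768e+00,  3.42735944e-01,  1.52502116e+00,  3.29691284e-06,
        1.27541141e+00, -1.45993498e-01]), 'joint_vel': array([ 1.67681369e-03,  1.37104800e-03,  4.96267243e-04,  2.38021284e-03,
       -1.45832559e-03, -2.36260023e-05]), 'joint_torque': array([-7.23823559e-04, -4.33675575e+01, -2.46014643e+01, -2.24445962e-04,
        7.80081726e-03,  4.89859246e-07]), 'eef_pos': array([ 0.19408402, -0.48737055,  0.23061766]), 'ee_rot': array([-7.87259842e-04,  9.82116016e-01,  1.88275089e-01, -3.26202915e-05]), 'wrist_force': array([ 0.72227997, -0.37804603, -0.21657477]), 'ft_torque': array([-0.05109492,  0.05569687,  0.05284801]), 'finger_force': 0.0, 'grip_width': 0.08535175290628928}
scene [[0.006, -0.521, 0.853, 1.433], [1.0, 0.025, 0.008, 0.077], [-0.026, 0.853, 0.521, 0.637], [0.0, 0.0, 0.0, 1.0]]
scene button_top 0.53 [268.1, 202.2, 280.6, 212.5] [275.3 206.6] [ 0.539 -0.03   0.069]
scene carriage_deck 0.6 [266.1, 190.2, 320.6, 233.7] [288.8 213.8] [0.554 0.002 0.057]
scene rail 0.68 [247.5, 184.1, 409.0, 243.9] [322.3 218. ] [0.55  0.082 0.04 ]
scene rail 0.61 [297.3, 225.8, 321.1, 267.2] [308.8 245.6] [0.658 0.05  0.04 ]
scene push_wall 0.63 [262.1, 188.1, 316.6, 238.6] [288.6 213.4] [0.604 0.006 0.091]
side [[-0.998, 0.039, -0.058, 0.534], [-0.07, -0.621, 0.781, 0.739], [-0.005, 0.783, 0.622, 0.649], [0.0, 0.0, 0.0, 1.0]]
side button_top 0.38 [337.7, 190.1, 354.9, 193.3] [346.  191.4] [ 0.531 -0.043  0.069]
side carriage_deck 0.66 [320.3, 188.5, 389.4, 249.0] [353.8 217. ] [0.513 0.026 0.057]
side carriage_deck 0.56 [301.9, 186.7, 393.0, 343.0] [344.3 254.3] [0.53  0.134 0.057]
side rail 0.74 [301.2, 188.0, 389.7, 345.4] [344.2 254.4] [0.53  0.116 0.04 ]
side push_wall 0.65 [317.9, 188.8, 388.9, 249.4] [353.8 217. ] [0.515 0.067 0.091]
```

```bash
ls pics
```

```text
scene0.png
side0.png
```

View pics/scene0.png

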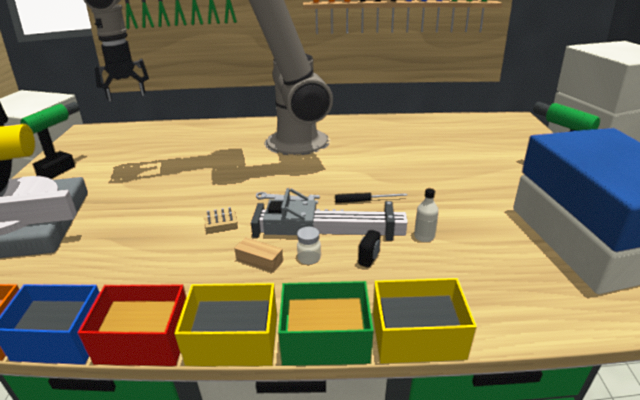

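View pics/side0.png

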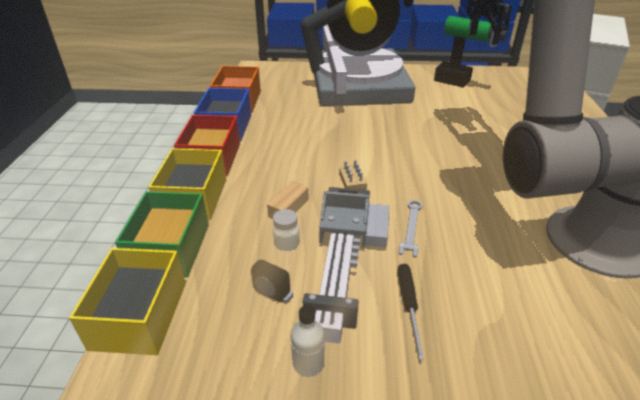

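The scene view shows the rail from (250,220) to (407,222), with the carriage at the left and the end stop near (389,220). The side view shows the carriage at (345,215) and the end stop at (330,310). I'll enlarge both crops.

Run:
```python
from h import *
a=cv2.imread('pics/scene0.png')[175:255,235:425]; b=cv2.imread('pics/side0.png')[175:350,285:405]
a=cv2.resize(a,None,fx=4,fy=4,interpolation=2)[:, :]
cv2.imwrite('pics/ca.png',a)
b=cv2.resize(b,None,fx=3.4,fy=3.4,interpolation=2); cv2.imwrite('pics/cb.png',b)
```

```text
(no output)
```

View pics/ca.png

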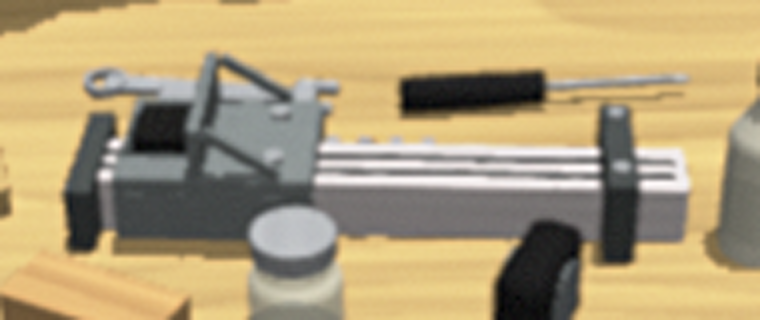

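View pics/cb.png

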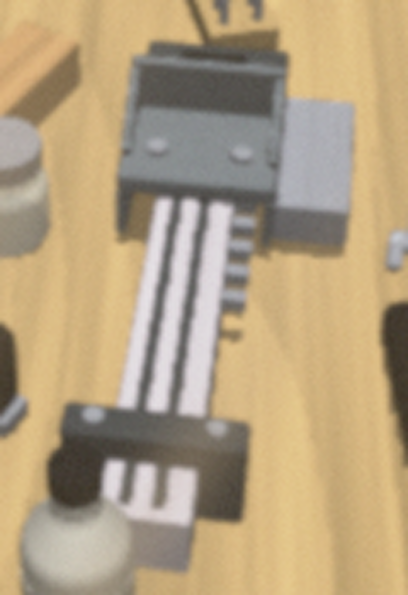

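The crops show the corners of the end stop, the rail end, the deck and the wall clearly. I'll fit the rail pose and carriage position from them.

```bash
cat > fit.py <<'E'
from h import *
from scipy.optimize import least_squares
# (x,y,z,isCarriage,u,v) 
S=[(.046,.121,.058,0,65,404),(-.046,.121,.058,0,248,424),(-.046,.141,0,0,240,520),(.046,.06,.057,1,120,182),(-.046,.06,.057,1,278,193),(.046,-.005,.091,1,135,60),(-.046,-.005,.091,1,287,68)]
C=[(-.046,.121,.058,0,603,106),(-.046,.141,.058,0,632,108),(.046,.121,.058,0,603,180),(.046,.141,.058,0,637,180),(.046,.141,0,0,632,260),(.0225,.187,.04,0,688,190),(.0225,.187,0,0,686,240),(-.0225,.187,.04,0,686,150),(-.046,-.009,.091,1,210,55),(.046,-.009,.091,1,195,130),(-.046,.06,.057,1,325,100),(.046,.06,.057,1,310,185)]
cs=eyes.read_camera('scene'); cd=eyes.read_camera('side')
def W(L,p):
    L=np.array(L); y=L[:,1]+L[:,3]*(p[3]-.119); c,s=np.cos(p[2]),np.sin(p[2])
    return np.c_[p[0]+c*L[:,0]-s*y,p[1]+s*L[:,0]+c*y,L[:,2]]
def res(p):
    a=proj(cs,W(C,p))-(np.array(C)[:,4:]/4+[235,175]-.4); b=proj(cd,W(S,p))-(np.array(S)[:,4:]/3.4+[285,175]-.4)
    return np.r_[b,a].ravel()
r=least_squares(res,[.54,.1,0,.01],loss='soft_l1'); p=r.x
print(p,np.degrees(p[2])); print(np.round(res(p).reshape(-1,2),1).tolist())
b=W([(0,-.033,.069,1),(0,-.013,.091,1)],p); print(b, W([(0,.121,.029,0)],p))
np.save('p.npy',p)
E
python3 fit.py
```

```text
[ 0.53945682  0.11026312 -0.08514173  0.01125941] -4.8782618210544735
[[-0.1, -2.2], [1.0, -1.7], [0.6, 1.6], [-1.0, -1.9], [-0.4, -0.5], [-0.6, 0.4], [0.3, 2.2], [-2.1, -1.1], [-1.2, -1.5], [-0.1, 1.3], [0.1, 1.5], [-0.3, 1.6], [5.6, 0.1], [4.6, 1.2], [4.2, -0.4], [0.5, -1.5], [-1.0, -0.3], [-0.2, -0.6], [0.4, -1.2]]
[[ 0.52748839 -0.02996766  0.069     ]
 [ 0.52918917 -0.0100401   0.091     ]] [[0.54974653 0.23082481 0.029     ]]
```

>>> move_arm(
  increments=[
    {"twist":-7.05,"grip":1},
    {"twist":-7.05,"grip":1},
    {"twist":-7.05,"grip":1},
    {"twist":-7.05,"grip":1},
    {"twist":-7.05,"grip":1},
    {"twist":-7.05,"grip":1},
    {"twist":-7.05,"grip":1},
    {"twist":-7.05,"grip":1},
    {"twist":-7.05,"grip":1},
  ],
)

```text
invalid input at $.increments[0]: expected keys tx, ty, tz, twist, grip
```

>>> move_arm(
  increments=[
    {"tx":28,"ty":17,"grip":1},
    {"tx":28,"ty":17,"grip":1},
    {"tx":28,"ty":17,"grip":1},
    {"tx":28,"ty":17,"grip":1},
    {"tx":28,"ty":17,"grip":1},
    {"tx":28,"ty":17,"grip":1},
    {"tx":28,"ty":17,"grip":1},
    {"tx":28,"ty":17,"grip":1},
    {"tx":28,"ty":17,"grip":1},
    {"tx":28,"ty":17,"grip":1},
    {"tx":28,"ty":17,"grip":1},
    {"tx":28,"ty":17,"grip":1},
    {"tx":28,"ty":17,"grip":1},
    {"tx":28,"ty":17,"grip":1},
    {"tx":28,"ty":17,"grip":1},
    {"tx":28,"ty":17,"grip":1},
    {"grip":1},
    {"grip":1},
  ],
)

```text
invalid input at $.increments[0]: expected keys tx, ty, tz, twist, grip
```

Run:
```python
from h import *
s=status.observe(); print(s['t'],s['eef_pos'],s['ee_rot'],s['joint_positions'],s['grip_width'])
p=np.load('p.npy')
c=eyes.read_camera('wrist'); im=c['pixels'].copy()
cc,ss=np.cos(p[2]),np.sin(p[2])
def W(x,y,z): y+=p[3]-.119; return [p[0]+cc*x-ss*y,p[1]+ss*x+cc*y,z]
for box in [[(-.021,-.051,.069),(.021,-.051,.069),(.021,-.015,.069),(-.021,-.015,.069)],[(-.046,-.013,.091),(.046,-.013,.091),(.046,-.005,.091),(-.046,-.005,.091)],[(-.046,-.06,.057),(.046,-.06,.057),(.046,.06,.057),(-.046,.06,.057)]]:
    cv2.polylines(im,[np.int32(np.round(proj(c,[W(*q) for q in box])))],True,(0,0,255),1)
cv2.imwrite('pics/w1.png',im)
```

```text
0.6 [ 0.19417001 -0.48776621  0.23130397] [1.25374361e-05 9.82119575e-01 1.88258173e-01 6.44752290e-06] [-1.33799757e+00  3.42004819e-01  1.52414300e+00  1.23286517e-05
  1.27541922e+00 -1.45981440e-01] 0.08535450458340381
```

View pics/w1.png

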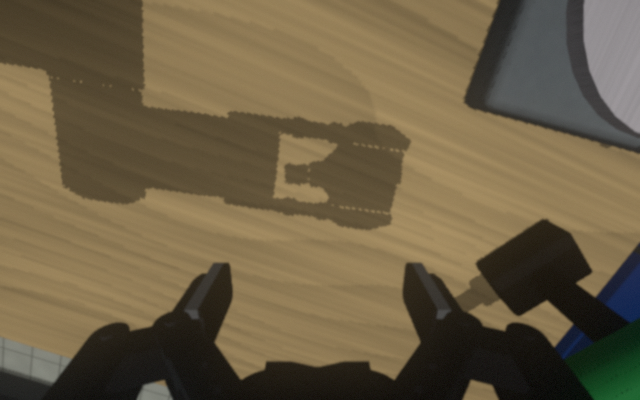

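The moves were refused because every row needs all five keys, so this picture shows only the bench and the open fingers. I'll resend them with all keys.

>>> move_arm(
  increments=[
    {"tx":0,"ty":0,"tz":0,"twist":-7.05,"grip":1},
    {"tx":0,"ty":0,"tz":0,"twist":-7.05,"grip":1},
    {"tx":0,"ty":0,"tz":0,"twist":-7.05,"grip":1},
    {"tx":0,"ty":0,"tz":0,"twist":-7.05,"grip":1},
    {"tx":0,"ty":0,"tz":0,"twist":-7.05,"grip":1},
    {"tx":0,"ty":0,"tz":0,"twist":-7.05,"grip":1},
    {"tx":0,"ty":0,"tz":0,"twist":-7.05,"grip":1},
    {"tx":0,"ty":0,"tz":0,"twist":-7.05,"grip":1},
    {"tx":0,"ty":0,"tz":0,"twist":-7.05,"grip":1},
  ],
)

```text
t: 1.4
eef_pos: [0.1942, -0.4878, 0.2313]
ee_rot: [0.0, 0.734, 0.679, -0.0]
wrist_force: [0.1, -0.1, -0.4]
grip_width: 0.0001
finger_force: 0.0
```

>>> move_arm(
  increments=[
    {"tx":15,"ty":9,"tz":0,"twist":0,"grip":1},
    {"tx":28,"ty":17,"tz":0,"twist":0,"grip":1},
    {"tx":28,"ty":17,"tz":0,"twist":0,"grip":1},
    {"tx":28,"ty":17,"tz":0,"twist":0,"grip":1},
    {"tx":28,"ty":17,"tz":0,"twist":0,"grip":1},
    {"tx":28,"ty":17,"tz":0,"twist":0,"grip":1},
    {"tx":28,"ty":17,"tz":0,"twist":0,"grip":1},
    {"tx":28,"ty":17,"tz":0,"twist":0,"grip":1},
    {"tx":28,"ty":17,"tz":0,"twist":0,"grip":1},
    {"tx":28,"ty":17,"tz":0,"twist":0,"grip":1},
    {"tx":28,"ty":17,"tz":0,"twist":0,"grip":1},
    {"tx":28,"ty":17,"tz":0,"twist":0,"grip":1},
    {"tx":28,"ty":17,"tz":0,"twist":0,"grip":1},
    {"tx":28,"ty":17,"tz":0,"twist":0,"grip":1},
    {"tx":28,"ty":17,"tz":0,"twist":0,"grip":1},
    {"tx":15,"ty":15,"tz":0,"twist":0,"grip":1},
    {"tx":0,"ty":0,"tz":0,"twist":0,"grip":1},
  ],
)

```text
t: 2.82
eef_pos: [0.4931, -0.0867, 0.2313]
ee_rot: [0.0, 0.735, 0.678, 0.001]
wrist_force: [-0.8, -0.3, 0.3]
grip_width: 0.0003
finger_force: 0.0
```

```bash
cat > w.py <<'E'
import sys
from h import *
s=status.observe(); print(s['t'],s['eef_pos'],s['ee_rot'],s['joint_positions'],s['grip_width'])
p=np.load('p.npy')
c=eyes.read_camera('wrist'); im=c['pixels'].copy()
np.save('wc.npy',c,allow_pickle=True)
cc,ss=np.cos(p[2]),np.sin(p[2])
def W(x,y,z): y+=p[3]-.119; return [p[0]+cc*x-ss*y,p[1]+ss*x+cc*y,z]
for box in [[(-.021,-.051,.069),(.021,-.051,.069),(.021,-.015,.069),(-.021,-.015,.069)],[(-.046,-.013,.091),(.046,-.013,.091),(.046,-.005,.091),(-.046,-.005,.091)],[(-.046,-.06,.057),(.046,-.06,.057),(.046,.06,.057),(-.046,.06,.057)]]:
    cv2.polylines(im,[np.int32(np.round(proj(c,[W(*q) for q in box])))],True,(0,0,255),1)
cv2.imwrite(sys.argv[1],im)
E
python3 w.py pics/w2.png
```

```text
2.8167 [ 0.49306671 -0.08674664  0.23125327] [2.92263298e-04 7.35120691e-01 6.77935781e-01 7.49808832e-04] [-3.28012169e-01  2.96736858e-01  1.59023050e+00  1.09306732e-03
  1.25339579e+00 -2.47458919e-01] 0.0002766286800291879
```

View pics/w2.png

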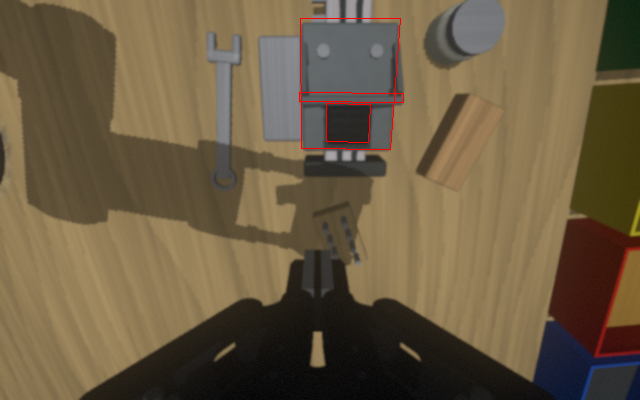

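The overlay fits the picture well: button outline at (326–370, 104–142), wall at row 98. Next I'll move above the button and descend.

>>> move_arm(
  increments=[
    {"tx":15,"ty":7,"tz":0,"twist":0,"grip":1},
    {"tx":22,"ty":10,"tz":0,"twist":0,"grip":1},
    {"tx":18,"ty":9,"tz":0,"twist":0,"grip":1},
    {"tx":7,"ty":4,"tz":10,"twist":0,"grip":1},
    {"tx":0,"ty":0,"tz":25,"twist":0,"grip":1},
    {"tx":0,"ty":0,"tz":30,"twist":0,"grip":1},
    {"tx":0,"ty":0,"tz":30,"twist":0,"grip":1},
    {"tx":0,"ty":0,"tz":25,"twist":0,"grip":1},
    {"tx":0,"ty":0,"tz":15,"twist":0,"grip":1},
    {"tx":0,"ty":0,"tz":5,"twist":0,"grip":1},
    {"tx":0,"ty":0,"tz":0,"twist":0,"grip":1},
    {"tx":0,"ty":0,"tz":0,"twist":0,"grip":1},
  ],
)

```text
t: 3.87
eef_pos: [0.5261, -0.031, 0.0917]
ee_rot: [0.0, 0.737, 0.676, 0.0]
wrist_force: [-0.3, -0.3, 0.1]
grip_width: 0.0001
finger_force: 0.0
```

```bash
python3 w.py pics/w3.png
```

```text
3.8667 [ 0.52608602 -0.03096845  0.09169879] [2.81517935e-04 7.36594650e-01 6.76334416e-01 2.04900412e-05] [-2.04105248e-01  4.99926923e-01  1.70351705e+00 -3.66762084e-04
  9.37667812e-01 -1.18641664e-01] 0.00011600983807539824
```

View pics/w3.png

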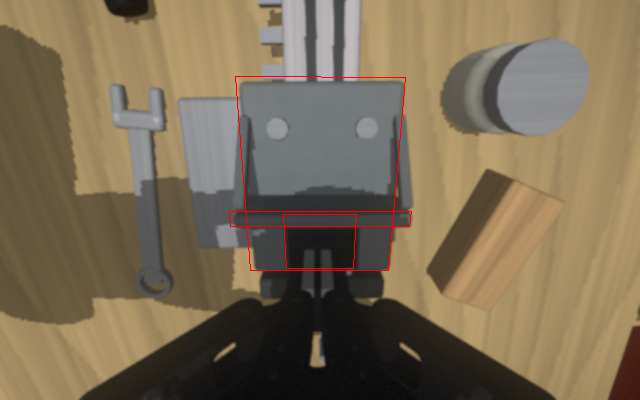

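The fingertips are over the button, with the button at (320,250), the wall at row 218 and the deck front at row 82. Now I'll press it.

>>> move_arm(
  increments=[
    {"tx":1,"ty":0,"tz":10,"twist":0,"grip":1},
    {"tx":1,"ty":0,"tz":8,"twist":0,"grip":1},
    {"tx":0,"ty":0,"tz":5,"twist":0,"grip":1},
    {"tx":0,"ty":0,"tz":4,"twist":0,"grip":1},
    {"tx":0,"ty":0,"tz":1,"twist":0,"grip":1},
    {"tx":0,"ty":0,"tz":0,"twist":0,"grip":1},
  ],
)

```text
t: 4.42
eef_pos: [0.5261, -0.0281, 0.0633]
ee_rot: [-0.0, 0.736, 0.677, -0.0]
wrist_force: [-0.5, 1.6, 4.2]
grip_width: -0.0001
finger_force: 2.4
```

>>> move_arm(
  increments=[
    {"tx":0,"ty":0,"tz":1,"twist":0,"grip":1},
    {"tx":0,"ty":0,"tz":1,"twist":0,"grip":1},
    {"tx":0,"ty":0,"tz":0,"twist":0,"grip":1},
  ],
)

```text
t: 4.67
eef_pos: [0.5261, -0.028, 0.062]
ee_rot: [-0.0, 0.736, 0.677, 0.0]
wrist_force: [-2.0, 1.4, 7.7]
grip_width: 0.0003
finger_force: 3.5
```

Fully down at about 8 N. Now I'll push along the rail.

>>> move_arm(
  increments=[
    {"tx":4,"ty":0,"tz":0,"twist":0,"grip":1},
    {"tx":6,"ty":0,"tz":0,"twist":0,"grip":1},
    {"tx":8,"ty":0,"tz":0,"twist":0,"grip":1},
    {"tx":8,"ty":0,"tz":0,"twist":0,"grip":1},
    {"tx":8,"ty":0,"tz":0,"twist":0,"grip":1},
    {"tx":8,"ty":0,"tz":0,"twist":0,"grip":1},
    {"tx":8,"ty":0,"tz":0,"twist":0,"grip":1},
  ],
)

```text
t: 5.25
eef_pos: [0.5301, 0.0215, 0.062]
ee_rot: [0.0, 0.736, 0.677, -0.001]
wrist_force: [-3.4, -2.2, 7.7]
grip_width: 0.0004
finger_force: 4.0
```

>>> move_arm(
  increments=[
    {"tx":8,"ty":0,"tz":0,"twist":0,"grip":1},
    {"tx":8,"ty":0,"tz":0,"twist":0,"grip":1},
    {"tx":8,"ty":0,"tz":0,"twist":0,"grip":1},
    {"tx":8,"ty":0,"tz":0,"twist":0,"grip":1},
    {"tx":8,"ty":0,"tz":0,"twist":0,"grip":1},
    {"tx":8,"ty":0,"tz":0,"twist":0,"grip":1},
    {"tx":8,"ty":0,"tz":0,"twist":0,"grip":1},
    {"tx":8,"ty":0,"tz":0,"twist":0,"grip":1},
    {"tx":8,"ty":0,"tz":0,"twist":0,"grip":1},
    {"tx":8,"ty":0,"tz":0,"twist":0,"grip":1},
    {"tx":8,"ty":0,"tz":0,"twist":0,"grip":1},
  ],
)

```text
t: 6.17
eef_pos: [0.5371, 0.1093, 0.062]
ee_rot: [-0.0, 0.736, 0.677, -0.001]
wrist_force: [-5.4, -2.4, 9.3]
grip_width: 0.0002
finger_force: 4.6
```

>>> move_arm(
  increments=[
    {"tx":8,"ty":0,"tz":0,"twist":0,"grip":1},
    {"tx":8,"ty":0,"tz":0,"twist":0,"grip":1},
    {"tx":6,"ty":0,"tz":0,"twist":0,"grip":1},
    {"tx":4,"ty":0,"tz":0,"twist":0,"grip":1},
    {"tx":3,"ty":0,"tz":0,"twist":0,"grip":1},
    {"tx":2,"ty":0,"tz":0,"twist":0,"grip":1},
    {"tx":2,"ty":0,"tz":0,"twist":0,"grip":1},
    {"tx":0,"ty":0,"tz":0,"twist":0,"grip":1},
  ],
)

```text
t: 6.83
eef_pos: [0.5399, 0.1421, 0.062]
ee_rot: [-0.0, 0.736, 0.677, -0.001]
wrist_force: [-5.1, -1.4, 9.0]
grip_width: 0.0
finger_force: 4.5
```

>>> move_arm(
  increments=[
    {"tx":2,"ty":0,"tz":0,"twist":0,"grip":1},
    {"tx":2,"ty":0,"tz":0,"twist":0,"grip":1},
    {"tx":2,"ty":0,"tz":0,"twist":0,"grip":1},
    {"tx":2,"ty":0,"tz":0,"twist":0,"grip":1},
    {"tx":0,"ty":0,"tz":0,"twist":0,"grip":1},
  ],
)

```text
t: 7.25
eef_pos: [0.5416, 0.1478, 0.0621]
ee_rot: [0.002, 0.736, 0.677, -0.001]
wrist_force: [-0.9, -11.8, 7.4]
grip_width: 0.0003
finger_force: 8.8
```

>>> move_arm(
  increments=[
    {"tx":2,"ty":0,"tz":0,"twist":0,"grip":1},
    {"tx":0,"ty":0,"tz":0,"twist":0,"grip":1},
    {"tx":0,"ty":0,"tz":0,"twist":0,"grip":1},
  ],
)

```text
t: 7.5
eef_pos: [0.5416, 0.1478, 0.0621]
ee_rot: [0.002, 0.736, 0.677, -0.002]
wrist_force: [-2.3, -19.6, 9.6]
grip_width: -0.0003
finger_force: 13.7
```

Run:
```python
from h import *
a=eyes.read_camera('scene')['pixels'][175:255,235:425]
cv2.imwrite('pics/s4.png',cv2.resize(a,None,fx=4,fy=4,interpolation=2))
```

```text
(no output)
```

View pics/s4.png

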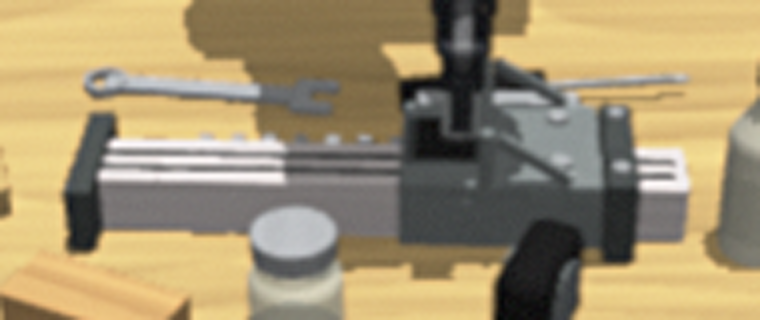

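The carriage is flush against the end stop, with no gap at (605,180). I'll lift while still pressing lightly on the wall so the pin drops in, then clear.

>>> move_arm(
  increments=[
    {"tx":-2,"ty":0,"tz":-3,"twist":0,"grip":1},
    {"tx":0,"ty":0,"tz":-4,"twist":0,"grip":1},
    {"tx":0,"ty":0,"tz":-4,"twist":0,"grip":1},
    {"tx":-2,"ty":0,"tz":-4,"twist":0,"grip":1},
    {"tx":-5,"ty":0,"tz":-10,"twist":0,"grip":1},
    {"tx":0,"ty":0,"tz":-25,"twist":0,"grip":1},
    {"tx":0,"ty":0,"tz":-35,"twist":0,"grip":1},
    {"tx":0,"ty":0,"tz":-35,"twist":0,"grip":1},
    {"tx":-30,"ty":0,"tz":-15,"twist":0,"grip":1},
    {"tx":-30,"ty":0,"tz":0,"twist":0,"grip":1},
    {"tx":-15,"ty":0,"tz":0,"twist":0,"grip":1},
    {"tx":0,"ty":0,"tz":0,"twist":0,"grip":1},
    {"tx":0,"ty":0,"tz":0,"twist":0,"grip":1},
  ],
)

```text
t: 8.63
eef_pos: [0.5345, 0.068, 0.197]
ee_rot: [0.0, 0.737, 0.676, 0.0]
wrist_force: [0.1, 0.1, -0.6]
grip_width: -0.0001
finger_force: 0.0
```

Run:
```python
from h import *
b=eyes.read_camera('wrist')['pixels'][:300]
a=eyes.read_camera('scene')['pixels'][175:255,235:425]
a=cv2.resize(a,(640,270),interpolation=2)
cv2.imwrite('pics/s5.png',np.vstack([a,b]))
```

```text
(no output)
```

View pics/s5.png

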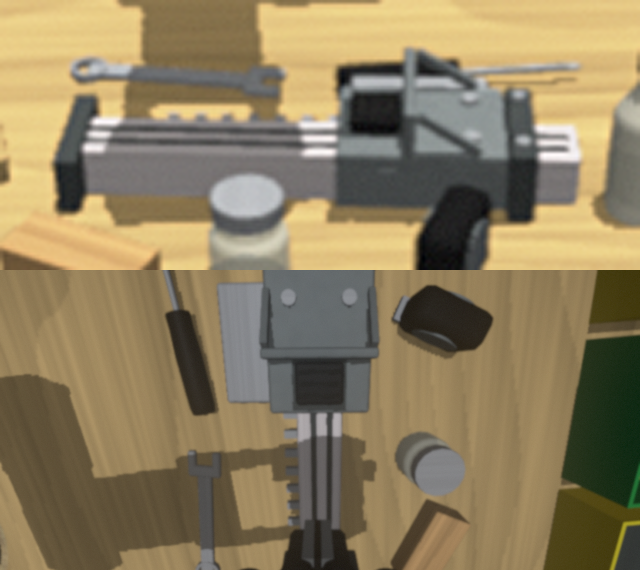

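The carriage sits against the end stop (510,150), the button is up again (375,110), the arm is clear, and nothing else has moved.

```bash
python3 -c "
from plant import manip
print(manip.sign_off())"
```

```text
the job is handed in; nothing more can be done
None
```

I pressed the release button down and pushed the carriage to the end stop. The last pictures show it there with the button back up, the arm clear and the other things unmoved. The job is handed in, but the sign-off gave no verdict.

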